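# Lock the drip stand's hook carriage with its pin and hang up the pots by their bails

## Task

Hang the rinsed pots up to drip: pull the red-headed ball-lock pin up against its detent, slide the blue hook carriage to the right to its stop so that the hooks stand over the tray, and push the pin fully home through the lined-up holes. Then raise the folded wire bails and hang every pot that is there by its bail, none before the pin is home, one pot to each pair of hooks, hanging still. Do not tip a pot over, and leave the tin, the steel block and the pliers where they are.

Things in the scene. Friction and masses are not known exactly. Their poses are not given: they have to be found in the camera images.
- stand: drip stand, fixed: grey base with a shallow drip tray (its rim 26 mm above the bench) in front, two posts and an aluminium beam 36 mm wide along the stand's y, top face 150 mm above the bench. Origin on the bench under the beam's middle line; -x is the front with hooks and tray (roughly towards the robot), +y the left end. Two 14 mm pin holes in the beam: y = +108 mm (parked), y = +44 mm (locking)
- carriage (a joint): travel of the blue hook carriage along the beam towards the stand's -y (to the right), m: 0 parked, 0.064 at its right stop, where its pin hole lies exactly over the locking hole. Moves stiffly (about 2 N), stays where left; with the pin in a beam hole it cannot move
- carriage_hole (a point): mouth of the carriage's 14 mm pin hole, on the top face of its 12 mm thick plate (32 mm wide), 162 mm above the bench
- carriage_tab (a point): top centre of the black upright tab on the carriage by which it may be gripped or pushed: 30 mm high, 22 mm along the stand's x, 12 mm along y; 88 mm right of the pin hole, top 192 mm above the bench
- lock_hole (a point): mouth of the locking hole in the beam's top face, 150 mm above the bench; axes as the stand's
- pin: ball-lock pin upright in carriage and beam: red knob 22 mm thick on a dark 26 mm flange, steel shank 13 mm thick, 36 mm long, tapered foot. Origin at the centre of the flange's underside, z up along the pin. Home, the flange lies on the carriage plate (origin 162 mm above the bench) and sprung balls in the beam grip its groove: about 4 to 8 N to pull or push past them
- pin_knob (a point): middle of the pin's red knob, 18 mm above the pin's origin; the knob is 28 mm high (4 to 32 mm above the origin). Lifted 24 mm from home the pin is clear of the beam, and up to 36 mm its foot is still in the carriage hole, so that the carriage can be moved along with it, or the pin left standing there
- hook1 (a point): hanging point of the left hook pair: where a bail bar's middle lies, 155 mm above the bench, 65 mm in front of the beam's middle line. Two prongs (black, 7 mm thick, 23 mm either side of it) run level to -x from the plate 49 mm behind it, dip into a V notch here and end in tips 19 mm in front, tip tops 19 mm above it, undersides 12 mm below. 88 mm apart. Stand's axes; moves with the carriage
- hook2 (a point): hanging point of the middle hook pair: where a bail bar's middle lies, 155 mm above the bench, 65 mm in front of the beam's middle line. Two prongs (black, 7 mm thick, 23 mm either side of it) run level to -x from the plate 49 mm behind it, dip into a V notch here and end in tips 19 mm in front, tip tops 19 mm above it, undersides 12 mm below. 88 mm apart. Stand's axes; moves with the carriage
- hook3 (a point): hanging point of the right hook pair: where a bail bar's middle lies, 155 mm above the bench, 65 mm in front of the beam's middle line. Two prongs (black, 7 mm thick, 23 mm either side of it) run level to -x from the plate 49 mm behind it, dip into a V notch here and end in tips 19 mm in front, tip tops 19 mm above it, undersides 12 mm below. 88 mm apart. Stand's axes; moves with the carriage
- pot1: small white plastic pot, open on top, 58 mm high, 48 mm wide at the foot, 56 mm at the rim, about 0.25 kg; origin at the centre of its underside, z up. Its wire bail turns about a pivot along the pot's y axis, 48 mm above the underside, and when folded sticks out on the pot's +x side, 5 degrees below level. May be absent; may be knocked aside
- pot1_grip (a point): white pot: centre of the black sleeve (13 mm thick, 26 mm long, fixed) on the bail's top bar. The 5 mm wire forms a square arch 73 mm wide, its bar along the pot's y, 70 mm from the pivot. Folded: 42 mm above the bench, 70 mm from the pot's axis, some 35 mm free to the pot wall. Upright: 118 mm above the pot's underside. Axes: the pot's when folded; they turn with the bail
- pot1_bail (a joint): white pot: turn of the bail (rad): 0 folded down on its stop, 1.66 upright, 1.93 far stop, where it stays leaning a little past upright; turns freely and falls back if let go before upright
- pot2: small green plastic pot, open on top, 58 mm high, 48 mm wide at the foot, 56 mm at the rim, about 0.25 kg; origin at the centre of its underside, z up. Its wire bail turns about a pivot along the pot's y axis, 48 mm above the underside, and when folded sticks out on the pot's +x side, 5 degrees below level. May be absent; may be knocked aside
- pot2_grip (a point): green pot: centre of the black sleeve (13 mm thick, 26 mm long, fixed) on the bail's top bar. The 5 mm wire forms a square arch 73 mm wide, its bar along the pot's y, 70 mm from the pivot. Folded: 42 mm above the bench, 70 mm from the pot's axis, some 35 mm free to the pot wall. Upright: 118 mm above the pot's underside. Axes: the pot's when folded; they turn with the bail
- pot2_bail (a joint): green pot: turn of the bail (rad): 0 folded down on its stop, 1.66 upright, 1.93 far stop, where it stays leaning a little past upright; turns freely and falls back if let go before upright
- pot3: small yellow plastic pot, open on top, 58 mm high, 48 mm wide at the foot, 56 mm at the rim, about 0.25 kg; origin at the centre of its underside, z up. Its wire bail turns about a pivot along the pot's y axis, 48 mm above the underside, and when folded sticks out on the pot's +x side, 5 degrees below level. May be absent; may be knocked aside
- pot3_grip (a point): yellow pot: centre of the black sleeve (13 mm thick, 26 mm long, fixed) on the bail's top bar. The 5 mm wire forms a square arch 73 mm wide, its bar along the pot's y, 70 mm from the pivot. Folded: 42 mm above the bench, 70 mm from the pot's axis, some 35 mm free to the pot wall. Upright: 118 mm above the pot's underside. Axes: the pot's when folded; they turn with the bail
- pot3_bail (a joint): yellow pot: turn of the bail (rad): 0 folded down on its stop, 1.66 upright, 1.93 far stop, where it stays leaning a little past upright; turns freely and falls back if let go before upright
- solder_tin: round grey tin with a green lid, 63 mm wide, 19 mm high; bystander; origin under its centre
- steel_block: flat grey steel block 66x66x19 mm; bystander; origin under its centre
- pliers: flat pliers with red grips, 146x57x12 mm, lying flat; bystander; origin under the centre

How it is judged:
By the outcome, as a careful person would: the job done as asked, in the order asked, and still so for the second after the job is handed in, with the robot touching nothing.
Of pot1, pot2, pot3 only 2 to 3 are there at a start; the rules pass over those that are not, and their reading is None.
At some moment in a run one of pot1, pot2, pot3 may be knocked a few centimetres aside while the robot is not near it.
It also fails if it takes over 210 s, if anything falls off the work surface, if the arm or the gripper's body presses on something with over 40 N, if the wrist force passes 120 N, or if a joint passes its speed limit or range.

## Robot

A 6-joint arm with a two-finger parallel gripper is mounted at the origin on a cart in front of the work surface, level with it; the furniture and walls round the work are solid. World frame = base frame: x ahead of the robot, y to its left, z up, the work surface at z = 0. Lengths are in m, angles in degrees, forces in N, time in s.
With the tool pointing down it reaches from about 0.4 to 0.825 m from the base axis. Payload 7 kg.
Tool frame: the origin (TCP) lies between the finger pads; the fingertips stand 25 mm ahead of it and the grasp point (between the pads) lies 6 mm ahead of it; z points along the fingers, y is the line along which they close (so a half turn about z gives the same grasp; the last joint's range is limited). The gripper opens to 88 mm and grips with 3 to 60 N. Pads are 19 mm wide; open, the fingers measure 130 mm over their backs; the gripper's body (78 mm by 193 mm) begins 47 mm behind the grasp point.
Start: joints at [-46.748, 20.546, 0.682, 0, -70.136, -16.507], TCP at [0.304, -0.603, 0.252] pointing down, gripper open.
Joint ranges: [-176.03, 176.03], [-82.01, 121.73], [-58.28, 71.71], [-173.87, 95.51], [-174.79, -0.11], [-173.66, 173.66]. Speed limits (degrees/s): [136.94, 136.94, 172.46, 180, 180, 180].

## Interface

Orientations are given as [roll, pitch, yaw] about the fixed x, y, z axes, in that order (R = Rz(yaw) Ry(pitch) Rx(roll)).
In Python, from plant import ctrl gives the robot as it stands.
- The arm moves only by the shell command python3 drive.py 'ROWS'. ROWS is a JSON list of rows, 1 to 8 of them, each of 5 numbers: dx, dy, dz in m, then a turn about the tool's z in degrees, then the finger opening in m; each row is the pose to reach, as a shift and turn from the pose commanded when the command began, along the tool's axes at that moment; what a row does not reach only later rows make up. A row lasts 1/8 s, in which the tool goes at most 0.0625 m and 10.7 degrees, less where a joint would pass 70% of its speed; a pose out of reach is approached as far as the arm can. The fingers move at their own pace and stop on an object; the grip force is fixed at half the most. Time passes only in rows, so rows that do not move let the fingers close. It prints the time, the measured TCP pose, the force, the opening and the grip force at its end.
- ctrl.get_obs(): the state, without advancing time (a new reading comes with each control period).
- ctrl.snapshot(name): name is "side" or "top"; returns a dict with "frame" (400x640x3 uint8, red, green, blue), "z_map" (400x640 float32, m along the optical axis (not along the pixel's ray), 0 where there is no reading), "fovy" (degrees; the focal length in pixels is half the picture's height over the tangent of half this angle, whatever the lens; pixels are square), "cx", "cy" (the principal point, pixels), "R" (3x3) and "t" (3): a world point X has camera coordinates R X + t. Camera axes: x right, y down, z forward; pixel columns grow to the right and rows downward; lengths in m; the calibration is good to about 2 mm. A picture is of the moment at which its call begins.
- ctrl.close_job(): hands the job in; it is judged then, once.
The state is a dict: "clock": time; "joint_pos": joint angles; "qvel": joint speeds; "tau": joint torques, N m; "tool_pos": TCP position; "orientation": TCP orientation; "force": force on the tool from outside, world axes, zero at the start; "moment": the same for the moment, N m; "opening": finger opening in m; "gripper_force": force on a finger pad.
Only numpy, scipy, OpenCV 4.12 (cv2) and the standard library are available. Lean on these libraries where they do the work, as an engineer would, in place of code of your own. Each camera call takes 0.05 s, during which the arm holds its last target. There are 200 camera calls.

## Working session

There is one attempt and no reset: what is moved stays moved. The work goes in short steps, Python scripts to look and compute and a shell command to move; the robot and the scene stay as the last step left them, time stands still between calls to the robot, and variables do not carry over. Pictures are saved under pics/ and viewed, at most 14 in all, crops included, and the job is handed in when it is done.

```bash
ls; mkdir -p pics; cat > h.py <<'E'
import numpy as np, cv2
from plant import ctrl
from scipy.spatial.transform import Rotation as Ro
def snap(n,f):
    s=ctrl.snapshot(n); cv2.imwrite(f'pics/{f}.png',s['frame'][:,:,::-1]); np.savez(f'pics/{f}.npz',**s); return s
def load(f): return np.load(f'pics/{f}.npz')
def ray(s,u,v,z):
    "world point on pixel ray at world height z"
    F=200/np.tan(np.radians(float(s['fovy']))/2); d=np.array([(u-s['cx'])/F,(v-s['cy'])/F,1]); R=s['R'];c=-R.T@s['t'];w=R.T@d
    return c+w*(z-c[2])/w[2]
def dep(s,u,v):
    F=200/np.tan(np.radians(float(s['fovy']))/2); z=s['z_map'][int(v),int(u)]
    return s['R'].T@(np.array([(u-s['cx'])/F*z,(v-s['cy'])/F*z,z])-s['t'])
def cloud(s):
    F=200/np.tan(np.radians(float(s['fovy']))/2); v,u=np.mgrid[:400,:640]; z=s['z_map']
    P=np.stack([(u-s['cx'])/F*z,(v-s['cy'])/F*z,z],-1)-s['t']; return P@s['R']
def tool():
    o=ctrl.get_obs(); return np.array(o['tool_pos']),Ro.from_euler('xyz',o['orientation'],degrees=True),o
def go(target,yaw_y=None):
    "shift in tool axes to bring TCP to target"
    p,R,o=tool(); return R.inv().apply(np.array(target)-p).round(4)
E
python3 - <<'E'
from h import *
for n in('top','side'):
    s=snap(n,n+'0'); print(n,s['fovy'],s['cx'],s['cy'],-s['R'].T@s['t'],s['R'].round(2).tolist())
print(ctrl.get_obs())
E
```

```text
drive.py
pics
plant.py
top 48.891750429913294 315.31482406515744 200.03335350853658 [0.43190332 0.12676126 1.16816874] [[0.03, -1.0, -0.0], [-0.99, -0.02, -0.11], [0.11, 0.0, -0.99]]
side 50.26365565086371 323.4671078440896 202.1913790619492 [0.12799943 1.02601106 0.79344198] [[-0.92, -0.4, -0.01], [-0.22, 0.53, -0.82], [0.33, -0.75, -0.57]]
{'clock': 0.1, 'joint_pos': array([-4.67498230e+01,  2.05853668e+01,  6.42029395e-01, -1.67063387e-02,
       -7.01371768e+01, -1.65079326e+01]), 'qvel': array([ 0.00888653, -0.03104905,  0.03923309,  0.05177122,  0.04369402,
        0.01760735]), 'tau': array([-1.43083442e-03, -5.84160769e+01,  2.93749523e+01,  7.01551393e+00,
        1.01525907e-02, -8.25574352e-05]), 'tool_pos': array([ 0.303552  , -0.60246628,  0.25076462]), 'orientation': array([ 1.79918341e+02, -7.82103713e-03, -1.53263437e+02]), 'force': array([-0.44163367, -1.01460885,  0.07686701]), 'moment': array([ 0.01726196, -0.02731657,  0.00492661]), 'gripper_force': 0.0, 'opening': 0.08761635231413621}
```
View pics/top0.png

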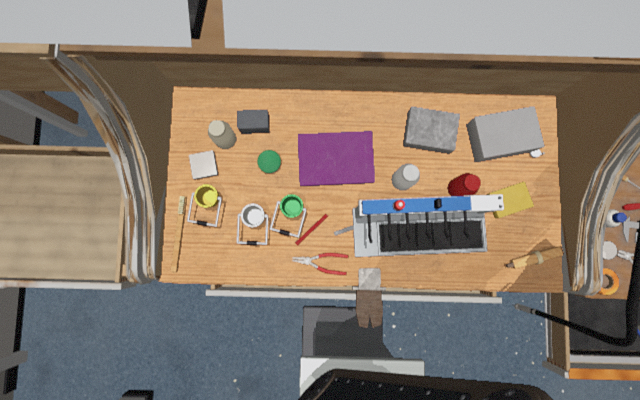

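View pics/side0.png

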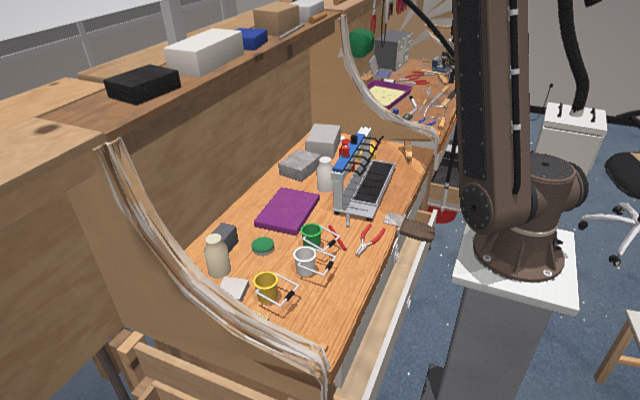

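```bash
python3 - <<'E'
from h import *
f=cv2.imread('pics/top0.png')
a=[cv2.resize(f[y:y+68,x:x+180],None,fx=4.4,fy=4.4,interpolation=cv2.INTER_CUBIC) for x,y in((180,182),(345,190))]
cv2.imwrite('pics/c0.png',np.vstack(a))
E
```

View pics/c0.png

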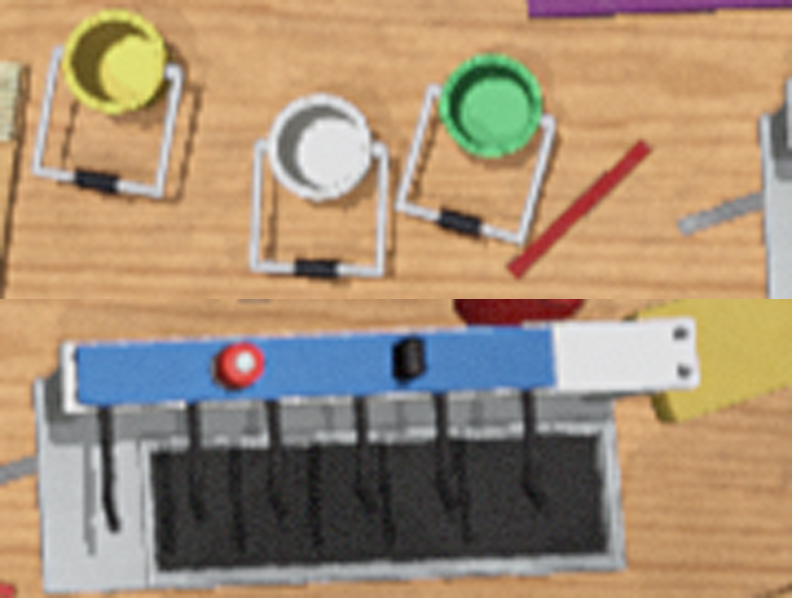

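```bash
python3 - <<'E'
from h import *
s=load('top0')
def P(x,y,k,z):
    x0,y0=((180,182),(345,190))[k]; return ray(s,(x+.5)/4.4-.5+x0,(y-299*k+.5)/4.4-.5+y0,z)
for n,r,g in(('yel',(116,62),(97,182)),('whi',(320,148),(316,268)),('gre',(490,105),(460,222))):
    a=P(*r,0,.058);b=P(*g,0,.0485-.0); b=P(*g,0,.046); d=(b-a)[:2]; print(n,a.round(4),b.round(4),np.linalg.norm(d).round(4),np.degrees(np.arctan2(d[1],d[0])).round(1))
k=P(240,363,1,.194);t=P(409,357,1,.192);print('knob',k,'tab',t,np.linalg.norm((k-t)[:2]))
c=[P(x,y,1,.162) for x,y in((77,347),(77,408),(553,325),(553,388))]
print(np.round(c,4)); d=(c[0]+c[1]-c[2]-c[3])/2; print('yaw',np.degrees(np.arctan2(-d[0],d[1])),np.linalg.norm(d))
C=cloud(s); 
for n,x,y,kk in(('rimy',116,62,0),('knob',240,363,1),('tab',409,357,1),('plate',320,365,1)):
    x0,y0=((180,182),(345,190))[kk]; print(n,dep(s,x/4.4+x0,(y-299*kk)/4.4+y0).round(4))
M=(C[...,2]>.155)&(C[...,2]<.168)&(C[...,0]>.3)&(C[...,0]<.8)&(C[...,1]<.2)&(C[...,1]>-.5)&(s['frame'][...,2]>s['frame'][...,0].astype(int)+40)
q=C[M]; r=cv2.minAreaRect(q[:,:2].astype(np.float32)); print('plate',r,q[:,2].mean())
M=(C[...,2]>.18)&(C[...,2]<.205)&(C[...,0]>.3)&(C[...,0]<.8)&(C[...,1]<.2)&(C[...,1]>-.5)
n,l,st,ce=cv2.connectedComponentsWithStats(M.astype(np.uint8))
for i in range(1,n):
    if st[i,4]>8: print(st[i],C[l==i].mean(0).round(4))
E
```

```text
yel [0.5556 0.4087 0.058 ] [0.4867 0.4191 0.046 ] 0.0697 171.4
whi [0.5088 0.2889 0.058 ] [0.4402 0.2901 0.046 ] 0.0686 179.0
gre [0.5361 0.192  0.058 ] [0.4688 0.2079 0.046 ] 0.0691 166.7
knob [ 0.53227319 -0.05651982  0.194     ] tab [ 0.53767458 -0.1424796   0.192     ] 0.08612931104177562
[[ 0.5418  0.0227  0.162 ]
 [ 0.5099  0.0222  0.162 ]
 [ 0.5596 -0.2261  0.162 ]
 [ 0.5265 -0.2257  0.162 ]]
yaw 3.967857561308832 0.24895685530682188
rimy [0.561  0.4222 0.0006]
knob [ 0.5311 -0.0568  0.1969]
tab [ 0.5371 -0.144   0.1895]
plate [ 0.5349 -0.1056  0.1603]
plate ((0.5346193909645081, -0.10264547169208527), (0.03257296234369278, 0.24963659048080444), 3.715322732925415) 0.16071184596602683
[436 199   6  10  56] [ 0.5365 -0.1453  0.1891]
[395 200  10  10  78] [ 0.5309 -0.0579  0.192 ]
```

Camera shows all three pots (yellow, white, green; bails towards the robot), the pin knob at crop (240,363), the tab at (409,357); sizes agree (88 mm knob–tab, plate at z≈0.161). Stand yaw ≈ 3.8°. First to the knob.

```bash
python3 drive.py '[[-0.225,0.192,0,-40,0.06],[-0.449,0.384,0,-67,0.06],[-0.449,0.384,0,-67,0.06],[-0.449,0.384,0,-67,0.06],[-0.449,0.384,0,-67,0.06],[-0.449,0.384,0,-67,0.06],[-0.449,0.384,0,-67,0.06],[-0.449,0.384,0,-67,0.06]]'
```

```text
clock: 1.1
tool_pos: [0.4971, -0.1395, 0.2516]
orientation: [-180.0, 0.0, -86.2]
force: [1.7, -0.5, 0.8]
opening: 0.06
gripper_force: 0.0
```

```bash
python3 -c "
from h import *
print(go([.5315,-.0575,.196]))"
```

```text
[-0.0796 -0.0397  0.0556]
```

```bash
python3 drive.py '[[-0.0796,-0.0397,0,0,0.06],[-0.0796,-0.0397,0,0,0.06],[-0.0796,-0.0397,0,0,0.06],[-0.0796,-0.0397,0,0,0.06]]'; python3 -c "
from h import *
print(go([.5315,-.0575,.196]))
s=snap('side','side1'); t=load('side0')
x,y=330,120
f=cv2.resize(s['frame'][y:y+100,x:x+100,::-1],None,fx=5,fy=5); cv2.imwrite('pics/c1.png',f)"
```

```text
clock: 1.6
tool_pos: [0.5309, -0.0598, 0.2512]
orientation: [180.0, -0.0, -86.2]
force: [-0.5, -0.8, -1.6]
opening: 0.06
gripper_force: 0.0
[-0.0022 -0.0008  0.0552]
```

View pics/c1.png

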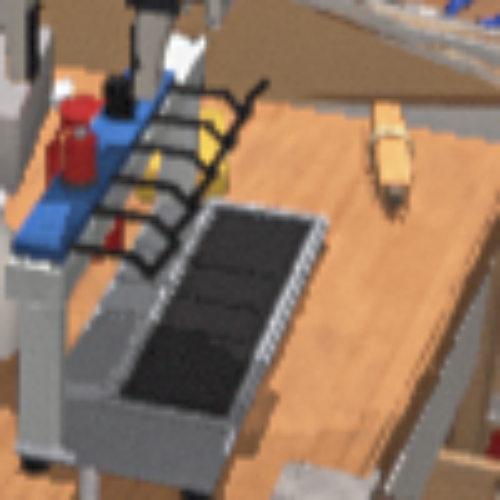

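The picture shows the knob at crop (80,140), fingers above it, nothing in the way. Descend and grip.

```bash
python3 drive.py '[[-0.002,-0.0008,0.03,0,0.06],[-0.002,-0.0008,0.056,0,0.06],[-0.002,-0.0008,0.056,0,0.06],[-0.002,-0.0008,0.056,0,0.01],[-0.002,-0.0008,0.056,0,0.01],[-0.002,-0.0008,0.056,0,0.01],[-0.002,-0.0008,0.056,0,0.01],[-0.002,-0.0008,0.056,0,0.01]]'
```

```text
clock: 2.65
tool_pos: [0.5324, -0.0574, 0.196]
orientation: [-179.9, 0.0, -86.2]
force: [1.4, -0.5, 1.5]
opening: 0.0212
gripper_force: 30.0
```

```bash
python3 drive.py '[[0,0,-0.006,0,0.01],[0,0,-0.012,0,0.01],[0,0,-0.018,0,0.01],[0,0,-0.024,0,0.01],[0,0,-0.028,0,0.01],[0,0,-0.028,0,0.01]]'; python3 -c "
from h import *
s=snap('side','side2')
x,y=320,100
f=cv2.resize(s['frame'][y:y+100,x:x+100,::-1],None,fx=5,fy=5); cv2.imwrite('pics/c2.png',f)"
```

```text
clock: 3.4
tool_pos: [0.5321, -0.0575, 0.2242]
orientation: [-179.9, 0.0, -86.2]
force: [0.9, -0.2, 0.6]
opening: 0.0213
gripper_force: 30.0
```

View pics/c2.png

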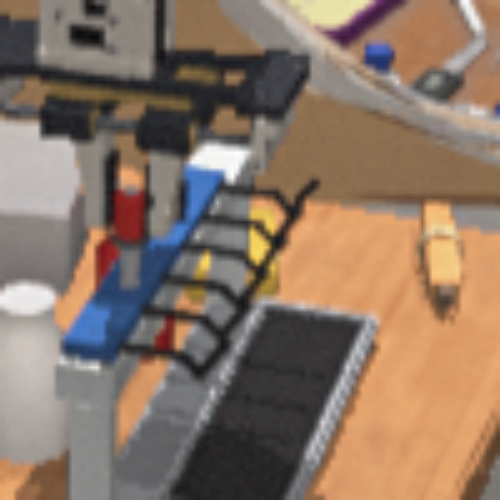

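The pin's steel shank (crop 130,265) shows between the raised knob and the plate: it came up. Slide right 64 mm.

```bash
python3 drive.py '[[0.012,0,0,0,0.01],[0.025,0,0,0,0.01],[0.038,0,0,0,0.01],[0.05,0,0,0,0.01],[0.059,0,0,0,0.01],[0.065,0,0,0,0.01],[0.066,0,0,0,0.01],[0.066,0,0,0,0.01]]'
```

```text
clock: 4.45
tool_pos: [0.5365, -0.123, 0.2236]
orientation: [-180.0, 0.0, -86.3]
force: [2.9, 3.9, 2.3]
opening: 0.021
gripper_force: 30.0
```

```bash
python3 drive.py '[[-0.0008,0,0.006,0,0.01],[-0.0008,0,0.012,0,0.01],[-0.0008,0,0.018,0,0.01],[-0.0008,0,0.024,0,0.01],[-0.0008,0,0.029,0,0.01],[-0.0008,0,0.029,0,0.01]]'; python3 -c "
from h import *
s=snap('side','side3')
x,y=320,100
f=cv2.resize(s['frame'][y:y+100,x:x+100,::-1],None,fx=5,fy=5); cv2.imwrite('pics/c3.png',f)"
```

```text
clock: 5.2
tool_pos: [0.5367, -0.1222, 0.1958]
orientation: [-179.9, -0.0, -86.2]
force: [-0.6, 8.1, 14.5]
opening: 0.0212
gripper_force: 30.0
```

View pics/c3.png

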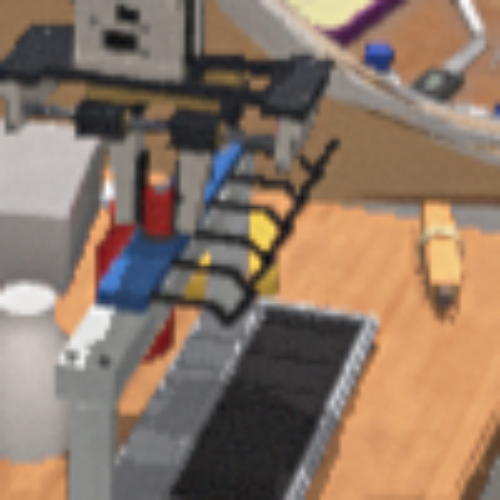

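Carriage moved right and the knob sits on the plate (crop 160,210). Press a bit more, then release and rise.

```bash
python3 drive.py '[[-0.0005,0,0.001,0,0.01],[-0.0005,0,0.0015,0,0.01],[-0.0005,0,0.0015,0,0.06],[-0.0005,0,0.0015,0,0.06],[-0.0005,0,0.0015,0,0.06],[-0.0005,0,-0.06,0,0.06],[-0.0005,0,-0.06,0,0.06],[-0.15,0,-0.06,0,0.06]]'; python3 drive.py '[[-0.3,0.05,0,0,0.06],[-0.3,0.05,0,0,0.06],[-0.3,0.05,0,0,0.06],[-0.3,0.05,0,0,0.06],[-0.3,0.05,0,0,0.06]]';  python3 - <<'E'
from h import *
s=snap('top','top4'); C=cloud(s)
B=(C[...,0]>.3)&(C[...,0]<.8)&(C[...,1]<.05)&(C[...,1]>-.5)
f=s['frame'].astype(int)
M=B&(C[...,2]>.155)&(C[...,2]<.168)&(f[...,2]>f[...,0]+40)
print('plate',cv2.minAreaRect(C[M][:,:2].astype(np.float32)))
M=B&(C[...,2]>.18)&(C[...,2]<.23)
n,l,st,ce=cv2.connectedComponentsWithStats(M.astype(np.uint8))
for i in range(1,n):
    if st[i,4]>8: print(st[i],C[l==i].mean(0).round(4),C[l==i][:,2].max())
a=cv2.resize(s['frame'][182:250,180:360,::-1],None,fx=4.4,fy=4.4,interpolation=cv2.INTER_CUBIC)
b=cv2.resize(s['frame'][190:258,345:525,::-1],None,fx=4.4,fy=4.4,interpolation=cv2.INTER_CUBIC)
cv2.imwrite('pics/c4.png',np.vstack([a,b])); print(tool()[0])
E
```

```text
clock: 6.25
tool_pos: [0.5321, -0.0616, 0.2543]
orientation: [180.0, -0.0, -86.6]
force: [0.9, 1.8, -0.1]
opening: 0.0598
gripper_force: 0.0
clock: 6.88
tool_pos: [0.4615, 0.2381, 0.254]
orientation: [180.0, -0.0, -86.2]
force: [1.3, 0.2, 0.7]
opening: 0.0603
gripper_force: 0.0
plate ((0.5387193560600281, -0.1666668802499771), (0.03226637467741966, 0.250776469707489), 3.689411163330078)
[423 199  11  10  82] [ 0.535  -0.1218  0.1918] 0.19957655477127717
[464 198   7  10  59] [ 0.5407 -0.2089  0.1885] 0.19356576557139143
[0.46120832 0.24262772 0.2538887 ]
```

View pics/c4.png

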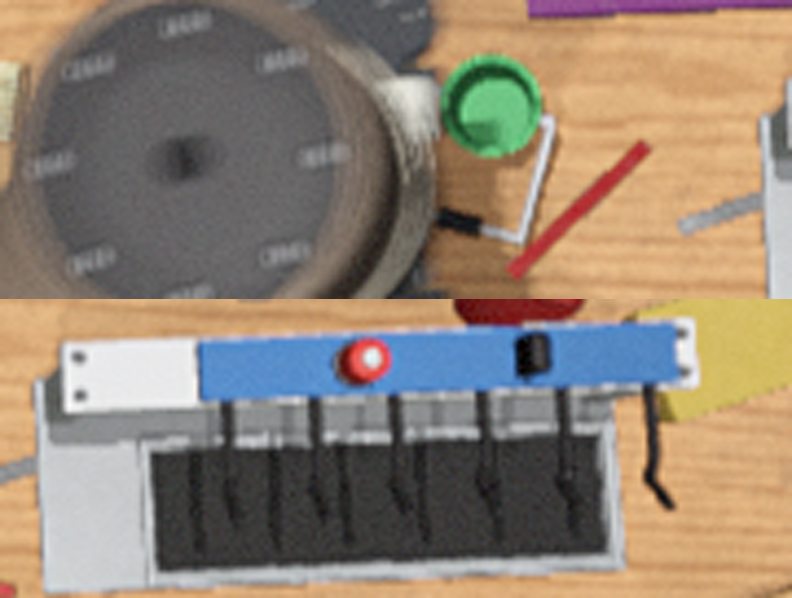

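Pin home (knob height unchanged, plate moved 64.1 mm). Green pot unchanged at crop (490,105), sleeve (460,222). Now the green pot.

```bash
python3 -c "
from h import *
print(go([.4688,.2079,.12]))"
```

```text
[ 0.0353 -0.0052  0.1339]
```

```bash
python3 drive.py '[[0.0353,-0.0052,0,17,0.03],[0.0353,-0.0052,0.06,17,0.03],[0.0353,-0.0052,0.12,17,0.03],[0.0353,-0.0052,0.13,17,0.03],[0.0353,-0.0052,0.13,17,0.03]]'; python3 - <<'E'
from h import *
print(go([.4688,.2079,.051]))
s=snap('top','top5');t=snap('side','side5')
a=cv2.resize(s['frame'][170:260,180:330,::-1],None,fx=4,fy=4,interpolation=cv2.INTER_CUBIC)
b=cv2.resize(t['frame'][210:310,240:390,::-1],None,fx=4,fy=4,interpolation=cv2.INTER_CUBIC)
cv2.imwrite('pics/c5.png',b)
E
```

```text
clock: 7.55
tool_pos: [0.4705, 0.2016, 0.125]
orientation: [-180.0, -0.1, -103.2]
force: [0.9, 0.3, 0.9]
opening: 0.0305
gripper_force: 0.0
[-0.0059  0.0031  0.074 ]
```

View pics/c5.png

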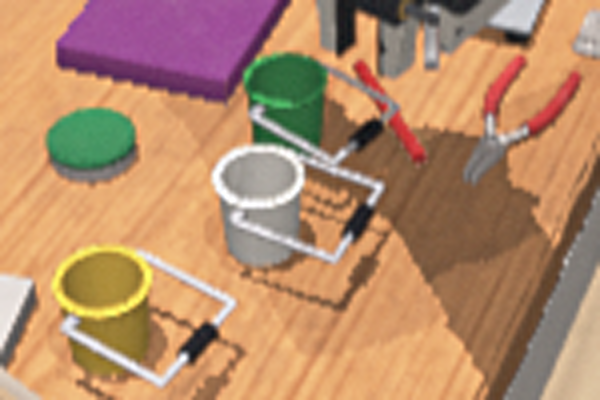

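The fingers stand above the green sleeve (crop 367,134), all pots upright. Cross-check with the side view.

```bash
python3 - <<'E'
from h import *
s=load('side5')
for x,y in((367,134),(357,222),(201,343)): print(ray(s,(x+.5)/4-.5+240,(y+.5)/4-.5+210,.044).round(4))
E
python3 drive.py '[[-0.006,0.003,0.04,0,0.03],[-0.006,0.003,0.074,0,0.03],[-0.006,0.003,0.074,0,0.03],[-0.006,0.003,0.074,0,0.012],[-0.006,0.003,0.074,0,0.012],[-0.006,0.003,0.074,0,0.012],[-0.006,0.003,0.074,0,0.012]]'
```

```text
[0.4667 0.2105 0.044 ]
[0.4397 0.2923 0.044 ]
[0.4844 0.422  0.044 ]
clock: 8.52
tool_pos: [0.4688, 0.2084, 0.0514]
orientation: [-180.0, 0.1, -103.2]
force: [-1.6, 1.6, 4.6]
opening: 0.0123
gripper_force: 17.6
```

```bash
python3 drive.py '[[0,0,0,0,0.0127],[0,0,0,0,0.0127],[0,0,0,0,0.0127]]'
```

```text
clock: 8.9
tool_pos: [0.4683, 0.208, 0.0505]
orientation: [180.0, -0.0, -103.3]
force: [-3.4, 1.8, 3.4]
opening: 0.0126
gripper_force: 4.0
```

```bash
python3 drive.py '[[0,0,-0.009,0,0.0127],[0,-0.0008,-0.0183,0,0.0127],[0,-0.003,-0.027,0,0.0127],[0,-0.0063,-0.0357,0,0.0127],[0,-0.011,-0.044,0,0.0127],[0,-0.0161,-0.0511,0,0.0127],[0,-0.0161,-0.0511,0,0.0127]]'; python3 - <<'E'
from h import *
t=snap('side','side6')
cv2.imwrite('pics/c6.png',cv2.resize(t['frame'][170:300,270:420,::-1],None,fx=4,fy=4,interpolation=cv2.INTER_CUBIC))
E
```

```text
clock: 9.78
tool_pos: [0.4848, 0.2045, 0.1023]
orientation: [-180.0, 0.1, -103.3]
force: [-2.2, 1.1, 0.8]
opening: 0.0126
gripper_force: 3.8
```

View pics/c6.png

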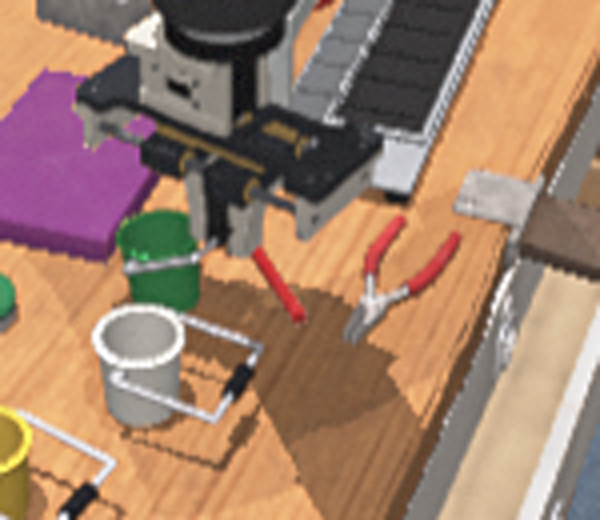

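The green bail is rising between the fingers with the pot standing still. Continue to upright, tighten, lift.

```bash
python3 drive.py '[[0,-0.0065,-0.0065,0,0.0127],[0,-0.0134,-0.0123,0,0.0127],[0,-0.0205,-0.0165,0,0.0127],[0,-0.0274,-0.0199,0,0.0127],[0,-0.0414,-0.0239,0,0.0127],[0,-0.0536,-0.025,0,0.0127],[0,-0.0536,-0.025,0,0.005],[0,-0.0536,-0.025,0,0.005]]';python3 drive.py '[[0,0,0,0,0.005],[0,0,-0.02,0,0.005],[0,0,-0.05,0,0.005],[0,0,-0.08,0,0.005],[0,0,-0.09,0,0.005],[0,0,-0.09,0,0.005]]'; python3 - <<'E'
from h import *
t=snap('side','side7')
cv2.imwrite('pics/c7.png',cv2.resize(t['frame'][130:280,250:400,::-1],None,fx=4,fy=4,interpolation=cv2.INTER_CUBIC))
E
```

```text
clock: 10.82
tool_pos: [0.5365, 0.1919, 0.1265]
orientation: [-180.0, -0.0, -103.3]
force: [0.6, 0.4, 0.6]
opening: 0.0118
gripper_force: 30.0
clock: 11.58
tool_pos: [0.536, 0.1921, 0.2164]
orientation: [180.0, 0.0, -103.3]
force: [0.0, 0.5, -4.0]
opening: 0.0121
gripper_force: 30.0
```

View pics/c7.png

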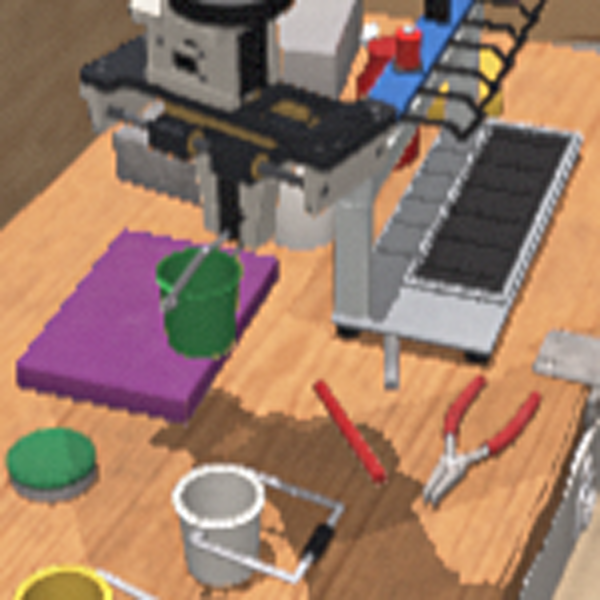

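Green pot hangs from the gripper, clear of everything. Carry in front of the hooks to the right pair.

```bash
python3 -c "
from h import *
print(go([.412,.08,.2164]),go([.412,-.08,.2164]),go([.4198,-.2625,.2164]))"
```

```text
[ 0.1373  0.0947 -0.0006] [ 0.293   0.058  -0.0006] [ 0.4688  0.0085 -0.0005]
```

```bash
python3 drive.py '[[0.025,0.017,0,0,0.005],[0.065,0.045,0,0,0.005],[0.105,0.073,0,0,0.005],[0.137,0.095,0,0,0.005],[0.17,0.087,0,0,0.005],[0.21,0.077,0,0,0.005],[0.252,0.067,0,-5,0.005],[0.293,0.058,0,-10,0.005]]';python3 -c "
from h import *
print(go([.4198,-.2625,.2164]))"
```

```text
clock: 12.62
tool_pos: [0.4122, -0.0803, 0.2155]
orientation: [180.0, 0.1, -93.1]
force: [0.3, 2.8, -2.1]
opening: 0.0124
gripper_force: 30.0
[ 0.1815 -0.0173 -0.0012]
```

```bash
python3 drive.py '[[0.04,-0.004,0,-7,0.005],[0.08,-0.008,0,-7,0.005],[0.12,-0.011,0,-7,0.005],[0.155,-0.015,0,-7,0.005],[0.175,-0.0165,0,-7,0.005],[0.1815,-0.0173,0,-7,0.005],[0.1815,-0.0173,0,-7,0.005],[0.1815,-0.0173,0,-7,0.005]]';python3 -c "
from h import *
print(go([.4797,-.2585,.2]))
t=snap('side','side8'); T=snap('top','top8')
a=cv2.resize(t['frame'][80:205,290:440,::-1],None,fx=4,fy=4,interpolation=cv2.INTER_CUBIC);cv2.imwrite('pics/c8.png',a)"
```

```text
clock: 13.62
tool_pos: [0.4196, -0.2613, 0.2163]
orientation: [180.0, 0.0, -86.2]
force: [0.4, -0.5, -1.7]
opening: 0.0119
gripper_force: 30.0
[ 0.0011 -0.0602  0.0163]
```

View pics/c8.png

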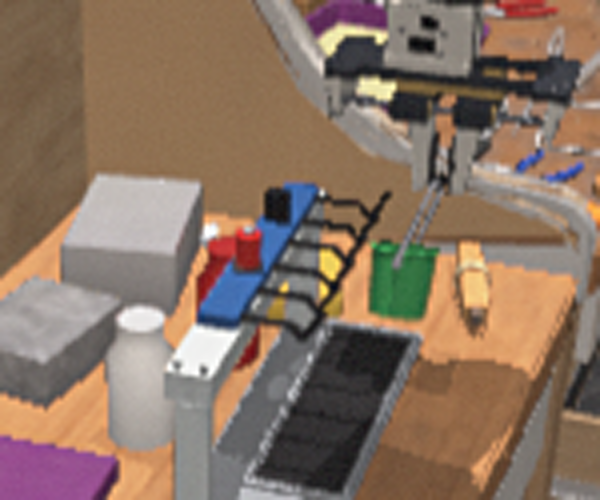

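The pot hangs with the bail leaning ~25° back (gripper at crop (445,170), pot (405,250)) because the tight grip holds the sleeve; ease the grip so it swings down.

```bash
cat >> h.py <<'E'
def pot(s,col,zmin=.02,zmax=.3):
    f=cv2.cvtColor(s['frame'],cv2.COLOR_RGB2HSV).astype(int); h,sa,v=f[...,0],f[...,1],f[...,2]
    C=cloud(s)
    m={'g':(h>55)&(h<85)&(sa>120),'y':(h>22)&(h<34)&(sa>140)}[col]&(C[...,2]>zmin)&(C[...,2]<zmax)&(C[...,0]<.62)&(C[...,0]>.35)&(s['z_map']>0)
    q=C[m]; return len(q),np.percentile(q,5,0).round(3),np.median(q,0).round(3),np.percentile(q,95,0).round(3)
E
python3 -c "
from h import *
print(*pot(load('side8'),'g'))"
python3 drive.py '[[0,0,0,0,0.0122],[0,0,0,0,0.0123],[0,0,0,0,0.0123],[0,0,0,0,0.0123]]'
python3 -c "
from h import *
print(*pot(snap('side','side9'),'g'))"
```

```text
215 [ 0.414 -0.245  0.103] [ 0.431 -0.211  0.127] [ 0.454 -0.201  0.15 ]
clock: 14.22
tool_pos: [0.4197, -0.262, 0.2167]
orientation: [-180.0, -0.0, -86.3]
force: [0.5, 0.3, -3.3]
opening: 0.0125
gripper_force: 12.1
219 [ 0.414 -0.256  0.103] [ 0.431 -0.212  0.128] [ 0.455 -0.203  0.15 ]
```

```bash
python3 -c "
from h import *
print(*pot(load('side5'),'g'));print(*pot(load('side7'),'g'));print(*pot(load('top0'),'g'));print(*pot(snap('top','top9'),'g'))
s=load('side9');C=cloud(s)
# bright wire/finger points near gripper
f=s['frame'].astype(int)
for a,n in((C,'s9'),):
  for z in np.arange(.09,.22,.01):
    m=(C[...,2]>z)&(C[...,2]<z+.01)&(C[...,0]>.37)&(C[...,0]<.50)&(C[...,1]>-.34)&(C[...,1]<-.19)
    q=C[m]; print(z.round(3),m.sum(), q[:,:2].min(0).round(3) if m.sum() else '', q[:,:2].max(0).round(3) if m.sum() else '')
"
```

```text
291 [0.511 0.167 0.024] [0.536 0.184 0.044] [0.559 0.218 0.058]
359 [0.547 0.159 0.101] [0.565 0.199 0.13 ] [0.595 0.21  0.149]
132 [0.516 0.167 0.022] [0.549 0.202 0.052] [0.56  0.216 0.059]Traceback (most recent call last):
  File "<string>", line 3, in <module>
    print(*pot(load('side5'),'g'));print(*pot(load('side7'),'g'));print(*pot(load('top0'),'g'));print(*pot(snap('top','top9'),'g'))
                                                                                                       ~~~^^^^^^^^^^^^^^^^^^^^^^^^
  File "h.py", line 26, in pot
    q=C[m]; return len(q),np.percentile(q,5,0).round(3),np.median(q,0).round(3),np.percentile(q,95,0).round(3)
                          ~~~~~~~~~~~~~^^^^^^^
    return _quantile_unchecked(
        a, q, axis, out, overwrite_input, method, keepdims, weights)
    return _ureduce(a,
                    func=_quantile_ureduce_func,
    ...<5 lines>...
                    overwrite_input=overwrite_input,
                    method=method)
    r = func(a, **kwargs)
    result = _quantile(arr,
                       quantiles=q,
    ...<2 lines>...
                       out=out,
                       weights=wgt)
    slices_having_nans = np.isnan(arr[-1, ...])
                                  ~~~^^^^^^^^^
IndexError: index -1 is out of bounds for axis 0 with size 0
```

```bash
python3 -c "
from h import *
s=load('side9');C=cloud(s)
for z in np.arange(.09,.27,.015):
    m=(C[...,2]>z)&(C[...,2]<z+.015)&(C[...,0]>.34)&(C[...,0]<.50)&(C[...,1]>-.36)&(C[...,1]<-.16)
    q=C[m]; print(z.round(3),m.sum(), np.percentile(q[:,:2],[5,50,95],axis=0).round(3).tolist() if m.sum() else '')
F=200/np.tan(np.radians(float(s['fovy']))/2)
for X in ([.4197,-.262,.208],[.4797,-.2585,.155],[.4355,-.229,.13]):
    c=s['R']@np.array(X)+s['t']; u=c[:2]/c[2]*F+[s['cx'],s['cy']]; print(u, 'crop', (u-[290,80])*4)
"
```

```text
0.09 39 [[0.413, -0.224], [0.43, -0.208], [0.457, -0.201]]
0.105 70 [[0.412, -0.222], [0.432, -0.208], [0.457, -0.2]]
0.12 78 [[0.412, -0.262], [0.432, -0.213], [0.456, -0.205]]
0.135 112 [[0.413, -0.277], [0.436, -0.221], [0.482, -0.202]]
0.15 91 [[0.427, -0.282], [0.472, -0.226], [0.497, -0.189]]
0.165 26 [[0.423, -0.288], [0.445, -0.233], [0.466, -0.193]]
0.18 16 [[0.398, -0.262], [0.421, -0.249], [0.432, -0.209]]
0.195 67 [[0.397, -0.269], [0.417, -0.252], [0.438, -0.218]]
0.21 52 [[0.396, -0.262], [0.413, -0.252], [0.44, -0.245]]
0.225 64 [[0.393, -0.268], [0.424, -0.252], [0.441, -0.248]]
0.24 39 [[0.39, -0.261], [0.429, -0.251], [0.445, -0.246]]
0.255 109 [[0.361, -0.287], [0.428, -0.227], [0.499, -0.22]]
0.27 216 [[0.358, -0.246], [0.42, -0.23], [0.497, -0.22]]
[399.75609787 121.96526542] crop [439.02439148 167.86106168]
[380.77704253 134.11771463] crop [363.10817012 216.4708585 ]
[390.4144007 146.7400765] crop [401.65760281 266.960306  ]
```

```bash
python3 drive.py '[[0,0,0.03,0,0.0123],[0,0,0.06,0,0.0123],[0,0,0.06,0,0.0124],[0,0,0.06,0,0.0125],[0,0,0.06,0,0.0125],[0,0,0.06,0,0.0125]]'
python3 -c "
from h import *
print(*pot(snap('side','side10'),'g'))"
```

```text
clock: 15.08
tool_pos: [0.4201, -0.2622, 0.1575]
orientation: [-179.9, -0.0, -86.3]
force: [0.3, 0.0, -2.0]
opening: 0.0127
gripper_force: 7.7
224 [ 0.417 -0.263  0.041] [ 0.436 -0.218  0.066] [ 0.461 -0.21   0.089]
```

```bash
python3 drive.py '[[0,0,0,0,0.0126],[0,0,0,0,0.0126],[0,0,0,0,0.0127],[0,0,0,0,0.0127],[0,0,0,0,0.0127]]'
python3 -c "
from h import *
print(*pot(snap('side','side11'),'g'))"
```

```text
clock: 15.75
tool_pos: [0.4198, -0.2621, 0.1567]
orientation: [-180.0, -0.0, -86.3]
force: [0.1, 0.3, 0.3]
opening: 0.0127
gripper_force: 3.9
222 [ 0.419 -0.264  0.04 ] [ 0.437 -0.218  0.066] [ 0.461 -0.209  0.09 ]
```

```bash
python3 drive.py '[[-0.035,0,0,0,0.0127],[-0.055,0,0,0,0.0127],[-0.067,0,0,0,0.0127],[-0.074,0,0,0,0.0127],[-0.078,0,0,0,0.0127],[-0.08,0,0,0,0.0127],[-0.08,0,0,0,0.0127],[-0.08,0,0,0,0.0127]]'
python3 -c "
from h import *
s=snap('side','side12');print(*pot(s,'g'))
a=cv2.resize(s['frame'][100:200,320:440,::-1],None,fx=5,fy=5,interpolation=cv2.INTER_CUBIC);cv2.imwrite('pics/c12.png',a)"
```

```text
clock: 16.8
tool_pos: [0.4145, -0.1824, 0.1566]
orientation: [180.0, -0.0, -86.3]
force: [1.2, -0.1, -1.8]
opening: 0.0128
gripper_force: 4.0
216 [ 0.415 -0.24   0.037] [ 0.444 -0.214  0.068] [ 0.462 -0.186  0.094]
```

View pics/c12.png

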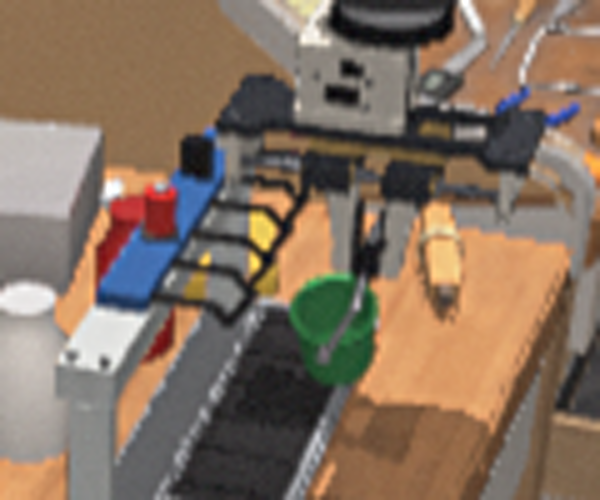

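The pot now leans the other way (pot crop (335,330), fingers (370,240)); a gentler counter-move.

```bash
python3 drive.py '[[0.024,0,0,0,0.0127],[0.040,0,0,0,0.0127],[0.051,0,0,0,0.0127],[0.059,0,0,0,0.0127],[0.065,0,0,0,0.0127],[0.069,0,0,0,0.0127],[0.071,0,0,0,0.0127],[0.072,0,0,0,0.0127]]'
python3 -c "
from h import *
s=snap('side','side13');print(*pot(s,'g'))"
```

```text
clock: 17.85
tool_pos: [0.4192, -0.254, 0.1567]
orientation: [180.0, 0.0, -86.2]
force: [0.4, 0.6, -0.4]
opening: 0.0128
gripper_force: 3.9
219 [ 0.421 -0.259  0.038] [ 0.438 -0.216  0.065] [ 0.465 -0.207  0.087]
```

```bash
python3 drive.py '[[-0.012,0,0,0,0.0127],[-0.021,0,0,0,0.0127],[-0.028,0,0,0,0.0127],[-0.033,0,0,0,0.0127],[-0.037,0,0,0,0.0127],[-0.039,0,0,0,0.0127],[-0.04,0,0,0,0.0127],[-0.04,0,0,0,0.0127]]'
python3 -c "
from h import *
s=snap('side','side14');print(*pot(s,'g'))"
```

```text
clock: 18.9
tool_pos: [0.4166, -0.2142, 0.1567]
orientation: [-180.0, 0.0, -86.3]
force: [-0.2, -0.2, -0.4]
opening: 0.0132
gripper_force: 3.9
225 [ 0.42  -0.247  0.033] [ 0.442 -0.209  0.064] [ 0.468 -0.196  0.084]
```

```bash
python3 drive.py '[[0.004,0,-0.01,0,0.0122],[0.012,0,-0.02,0,0.0122],[0.02,0,-0.03,0,0.0122],[0.028,0,-0.04,0,0.0122],[0.036,0,-0.05,0,0.0122],[0.042,0,-0.055,0,0.0122],[0.045,0,-0.058,0,0.0122],[0.045,0,-0.058,0,0.0122]]'
python3 -c "
from h import *
s=snap('side','side15');print(*pot(s,'g'));print(go([.4797,-.2585,.2150]))"
```

```text
clock: 19.95
tool_pos: [0.4194, -0.2592, 0.2146]
orientation: [180.0, 0.0, -86.3]
force: [-0.1, -0.3, -3.1]
opening: 0.0125
gripper_force: 14.0
216 [ 0.423 -0.289  0.092] [ 0.445 -0.251  0.123] [ 0.469 -0.239  0.142]
[ 0.0035 -0.0603 -0.0006]
```

```bash
python3 drive.py '[[0.0035,-0.012,0,0,0.0122],[0.0035,-0.024,0,0,0.0122],[0.0035,-0.036,0,0,0.0122],[0.0035,-0.047,0,0,0.0122],[0.0035,-0.055,0,0,0.0122],[0.0035,-0.06,0,0,0.0122],[0.0035,-0.06,0,0,0.0122]]'
python3 -c "
from h import *
s=snap('side','side16');print(*pot(s,'g'));print(go([.4797,-.2585,.165]))"
```

```text
clock: 20.88
tool_pos: [0.4797, -0.2585, 0.2145]
orientation: [180.0, 0.0, -86.3]
force: [0.0, 0.6, -3.0]
opening: 0.0124
gripper_force: 14.0
113 [ 0.476 -0.291  0.089] [ 0.501 -0.252  0.12 ] [ 0.523 -0.234  0.149]
[-0.     -0.0001  0.0496]
```

```bash
python3 drive.py '[[0,0,0.01,0,0.0123],[0,0,0.02,0,0.0124],[0,0,0.03,0,0.0124],[0,0,0.038,0,0.0124],[0,0,0.044,0,0.0125],[0,0,0.044,0,0.0125]]'
python3 -c "
from h import *
s=snap('side','side17');print(*pot(s,'g'))"
```

```text
clock: 21.68
tool_pos: [0.4819, -0.2591, 0.1718]
orientation: [-179.7, -0.1, -86.2]
force: [4.2, -1.2, 2.6]
opening: 0.0129
gripper_force: 7.5
211 [ 0.452 -0.283  0.042] [ 0.469 -0.239  0.072] [ 0.491 -0.229  0.095]
```

```bash
python3 drive.py '[[0,0,0.002,0,0.0127],[0,0,0.004,0,0.0128],[0,0,0.005,0,0.013],[0,0,0.005,0,0.0135],[0,0,0.005,0,0.016],[0,0,0.005,0,0.022],[0,0,0.005,0,0.03],[0,0,0.005,0,0.03]]'
python3 -c "
from h import *
s=snap('side','side18');print(*pot(s,'g'))"
```

```text
clock: 22.72
tool_pos: [0.4788, -0.2585, 0.1651]
orientation: [179.9, 0.0, -86.3]
force: [0.6, -0.9, -0.1]
opening: 0.0293
gripper_force: 0.0
206 [ 0.459 -0.282  0.04 ] [ 0.475 -0.238  0.071] [ 0.498 -0.23   0.093]
```

Green pot hangs at hook3 (underside ≈ 0.037, as it should). Rise and go for the white pot.

```bash
python3 drive.py '[[0,0,-0.04,0,0.03],[0,0,-0.08,0,0.03],[-0.06,0.02,-0.08,0,0.03],[-0.12,0.03,-0.08,0,0.03],[-0.18,0.03,-0.08,0,0.03],[-0.24,0.03,-0.08,0,0.03],[-0.3,0.03,-0.08,0,0.03],[-0.34,0.03,-0.08,0,0.03]]'
python3 - <<'E'
from h import *
s=snap('top','top19');t=snap('side','side19')
print(*pot(t,'g'))
d=cv2.absdiff(s['frame'],load('top0')['frame']).max(2)
a=cv2.resize(s['frame'][182:250,180:360,::-1],None,fx=4.4,fy=4.4,interpolation=cv2.INTER_CUBIC)
b=cv2.resize(t['frame'][90:158,320:500,::-1],None,fx=4.4,fy=4.4,interpolation=cv2.INTER_CUBIC)
cv2.imwrite('pics/c19.png',np.vstack([a,b]))
print('white area diff',(d[195:250,236:270]>50).sum(),'yellow',(d[180:230,185:225]>50).sum())
E
```

```text
clock: 23.78
tool_pos: [0.4268, 0.0808, 0.2458]
orientation: [-180.0, 0.0, -86.2]
force: [-0.9, -0.2, -0.2]
opening: 0.0298
gripper_force: 0.0
111 [ 0.457 -0.276  0.041] [ 0.467 -0.237  0.069] [ 0.478 -0.228  0.093]
white area diff 0 yellow 0
```

White and yellow are unchanged in the image (no differing pixels), so the first measurements hold: white sleeve (0.440, 0.291).

```bash
python3 -c "
from h import *
print(go([.440,.2908,.12]))"
python3 drive.py '[[-0.06,-0.0,0.02,5,0.03],[-0.12,-0.0,0.05,5,0.03],[-0.18,-0.0,0.08,5,0.03],[-0.2,-0.0,0.11,5,0.03],[-0.2,0,0.125,5,0.03],[-0.2,0,0.125,5,0.03]]'
python3 -c "
from h import *
print(go([.440,.2908,.051]))"
```

```text
[-0.2078 -0.0272  0.1258]
clock: 24.62
tool_pos: [0.4139, 0.2768, 0.1195]
orientation: [179.9, -0.2, -91.3]
force: [-0.1, -0.5, 0.0]
opening: 0.0297
gripper_force: 0.0
[-0.0147 -0.0259  0.0685]
```

```bash
python3 drive.py '[[-0.0145,-0.026,0,0,0.03],[-0.0145,-0.026,0.03,0,0.03],[-0.0145,-0.026,0.0685,0,0.03],[-0.0145,-0.026,0.0685,0,0.03],[-0.0145,-0.026,0.0685,0,0.0126],[-0.0145,-0.026,0.0685,0,0.0126],[-0.0145,-0.026,0.0685,0,0.0126],[-0.0145,-0.026,0.0685,0,0.0126]]'
```

```text
clock: 25.62
tool_pos: [0.4406, 0.2925, 0.0529]
orientation: [-180.0, 0.0, -91.2]
force: [-4.2, 0.6, 3.4]
opening: 0.0126
gripper_force: 4.4
```

```bash
python3 drive.py '[[0,0.001,-0.009,0,0.0127],[0,0,-0.0183,0,0.0128],[0,-0.002,-0.027,0,0.0128],[0,-0.0053,-0.0357,0,0.0128],[0,-0.01,-0.044,0,0.0128],[0,-0.0151,-0.0511,0,0.0128],[0,-0.0215,-0.0575,0,0.0128],[0,-0.0285,-0.0634,0,0.0128]]'
cat >> h.py <<'E'
def white(s,x0,x1,y0,y1,z0,z1):
    f=cv2.cvtColor(s['frame'],cv2.COLOR_RGB2HSV).astype(int);C=cloud(s)
    m=(f[...,1]<45)&(f[...,2]>110)&(s['z_map']>0)
    for i,(a,b) in enumerate(((x0,x1),(y0,y1),(z0,z1))): m&=(C[...,i]>a)&(C[...,i]<b)
    q=C[m]; return (len(q),)+tuple(np.percentile(q,p,0).round(3) for p in(5,50,95)) if len(q) else 0
E
python3 -c "
from h import *
print(white(load('side0'),.4,.6,.24,.34,.015,.046))
print(white(snap('side','side20'),.4,.6,.24,.34,.015,.046))"
```

```text
clock: 26.62
tool_pos: [0.4697, 0.2915, 0.1159]
orientation: [180.0, -0.0, -91.3]
force: [0.0, 0.6, -1.3]
opening: 0.0125
gripper_force: 2.2
(334, array([0.441, 0.252, 0.018]), array([0.501, 0.284, 0.037]), array([0.531, 0.328, 0.045]))
(256, array([0.49 , 0.266, 0.017]), array([0.511, 0.3  , 0.034]), array([0.542, 0.314, 0.045]))
```

```bash
python3 drive.py '[[0,-0.008,-0.005,0,0.0128],[0,-0.016,-0.008,0,0.0128],[0,-0.024,-0.0105,0,0.0128],[0,-0.032,-0.012,0,0.0128],[0,-0.04,-0.0125,0,0.0128],[0,-0.048,-0.0125,0,0.0128],[0,-0.048,-0.0125,0,0.0128]]'
python3 -c "
from h import *
print(white(snap('side','side21'),.4,.6,.24,.34,.015,.046))"
```

```text
clock: 27.55
tool_pos: [0.5177, 0.2904, 0.1278]
orientation: [180.0, -0.0, -91.3]
force: [0.2, 0.3, -0.7]
opening: 0.0128
gripper_force: 2.2
(204, array([0.506, 0.273, 0.022]), array([0.523, 0.307, 0.038]), array([0.573, 0.314, 0.045]))
```

```bash
python3 drive.py '[[0,-0.006,0,0,0.0128],[0,-0.012,0,0,0.0128],[0,-0.018,0,0,0.0128],[0,-0.018,0,0,0.0128]]'
python3 -c "
from h import *
s=snap('side','side22')
print(white(s,.4,.6,.24,.34,.015,.046))
cv2.imwrite('pics/c22.png',cv2.resize(s['frame'][180:300,240:390,::-1],None,fx=5,fy=5,interpolation=cv2.INTER_CUBIC))"
```

```text
clock: 28.1
tool_pos: [0.5357, 0.2901, 0.1279]
orientation: [-180.0, -0.0, -91.3]
force: [0.1, -0.5, -1.3]
opening: 0.0129
gripper_force: 2.2
(171, array([0.513, 0.289, 0.023]), array([0.529, 0.31 , 0.038]), array([0.56 , 0.315, 0.045]))
```

View pics/c22.png

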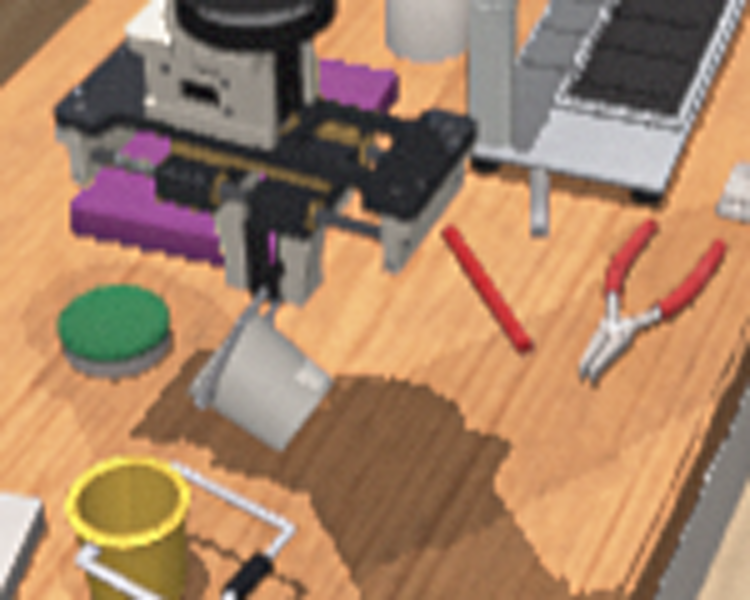

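The white pot is tilting forward (crop (265,390)): the bail pushed it rather than turning. Tighten and lift straight up so it hangs from its pivots and rights itself.

```bash
python3 drive.py '[[0,0,0,0,0.011],[0,0,0,0,0.011],[0,0,-0.008,0,0.011],[0,0,-0.016,0,0.011],[0,0,-0.024,0,0.011],[0,0,-0.032,0,0.011],[0,0,-0.04,0,0.011],[0,0,-0.04,0,0.011]]'
python3 -c "
from h import *
s=snap('side','side23')
C=cloud(s)
for z in np.arange(.02,.17,.012):
    print(z.round(3),white(s,.45,.62,.24,.34,z,z+.012))"
```

```text
clock: 29.15
tool_pos: [0.5355, 0.2904, 0.169]
orientation: [-179.9, 0.1, -91.3]
force: [0.7, -0.5, -1.9]
opening: 0.0122
gripper_force: 30.0
0.02 0
0.032 (29, array([0.539, 0.292, 0.038]), array([0.55 , 0.308, 0.042]), array([0.572, 0.313, 0.044]))
0.044 (53, array([0.538, 0.288, 0.046]), array([0.551, 0.308, 0.05 ]), array([0.574, 0.314, 0.056]))
0.056 (95, array([0.537, 0.265, 0.057]), array([0.559, 0.301, 0.062]), array([0.579, 0.314, 0.067]))
0.068 (111, array([0.537, 0.263, 0.069]), array([0.56 , 0.288, 0.074]), array([0.586, 0.314, 0.079]))
0.08 (124, array([0.536, 0.262, 0.081]), array([0.56 , 0.289, 0.086]), array([0.586, 0.324, 0.092]))
0.092 (84, array([0.535, 0.261, 0.092]), array([0.556, 0.294, 0.094]), array([0.588, 0.326, 0.1  ]))
0.104 (4, array([0.551, 0.325, 0.106]), array([0.552, 0.328, 0.11 ]), array([0.553, 0.328, 0.112]))
0.116 (8, array([0.545, 0.325, 0.117]), array([0.546, 0.328, 0.121]), array([0.549, 0.33 , 0.126]))
0.128 (8, array([0.538, 0.325, 0.129]), array([0.541, 0.326, 0.135]), array([0.544, 0.328, 0.139]))
0.14 (29, array([0.514, 0.298, 0.142]), array([0.534, 0.311, 0.149]), array([0.55 , 0.328, 0.152]))
0.152 (51, array([0.513, 0.287, 0.153]), array([0.522, 0.301, 0.158]), array([0.555, 0.304, 0.164]))
0.164 (40, array([0.511, 0.29 , 0.164]), array([0.522, 0.3  , 0.171]), array([0.555, 0.302, 0.175]))
```

The white pot hangs upright again (axis x≈0.561 constant over height). Carry gently to the middle pair.

```bash
python3 -c "
from h import *
print(go([.412,.09,.215]))"
python3 drive.py '[[0.003,0.002,-0.012,0,0.005],[0.01,0.007,-0.024,0,0.005],[0.02,0.013,-0.036,0,0.005],[0.034,0.022,-0.044,0,0.005],[0.05,0.032,-0.047,0,0.005],[0.068,0.042,-0.047,0,0.005],[0.086,0.053,-0.047,0,0.005],[0.104,0.064,-0.047,0,0.005]]'
python3 drive.py '[[0.018,0.011,0,0,0.005],[0.036,0.022,0,0,0.005],[0.054,0.033,0,0,0.005],[0.072,0.044,0,0,0.005],[0.09,0.053,0,0,0.005],[0.108,0.057,0,0,0.005],[0.128,0.056,0,0,0.005],[0.148,0.055,0,0,0.005]]'
python3 -c "
from h import *
print(go([.4139,-.1747,.215]))"
```

```text
[ 0.2029  0.1188 -0.0468]
clock: 30.2
tool_pos: [0.4679, 0.1861, 0.2148]
orientation: [180.0, -0.0, -91.3]
force: [0.0, 0.1, -1.3]
opening: 0.012
gripper_force: 30.0
clock: 31.2
tool_pos: [0.4107, 0.0397, 0.2152]
orientation: [-180.0, 0.0, -91.2]
force: [0.9, 0.4, -1.4]
opening: 0.0119
gripper_force: 30.0
[ 2.143e-01 -7.800e-03  2.000e-04]
```

```bash
python3 drive.py '[[0.02,0,0,0,0.005],[0.04,-0.001,0,0,0.005],[0.06,-0.002,0,-1,0.005],[0.08,-0.002,0,-2,0.005],[0.1,-0.003,0,-3,0.005],[0.12,-0.004,0,-4,0.005],[0.14,-0.005,0,-5,0.005],[0.158,-0.006,0,-5,0.005]]'
python3 drive.py '[[0.014,-0.001,0,0,0.005],[0.026,-0.001,0,0,0.005],[0.036,-0.002,0,0,0.005],[0.044,-0.002,0,0,0.005],[0.05,-0.002,0,0,0.005],[0.054,-0.002,0,0,0.005],[0.056,-0.002,0,0,0.005],[0.056,-0.002,0,0,0.005]]'
python3 -c "
from h import *
s=snap('side','side24')
for z in np.arange(.08,.16,.012):
    print(z.round(3),white(s,.38,.5,-.23,-.11,z,z+.012))
print(go([.4139,-.1747,.215]),go([.4738,-.1707,.215]))"
```

```text
clock: 32.2
tool_pos: [0.413, -0.1186, 0.2151]
orientation: [-180.0, -0.0, -86.3]
force: [0.3, -0.3, -1.8]
opening: 0.0119
gripper_force: 30.0
clock: 33.2
tool_pos: [0.4189, -0.173, 0.2151]
orientation: [-180.0, 0.0, -86.3]
force: [-0.4, -0.5, -1.8]
opening: 0.0118
gripper_force: 30.0
0.08 (28, array([ 0.422, -0.166,  0.085]), array([ 0.438, -0.153,  0.088]), array([ 0.458, -0.149,  0.092]))
0.092 (41, array([ 0.421, -0.167,  0.094]), array([ 0.437, -0.152,  0.098]), array([ 0.459, -0.146,  0.103]))
0.104 (54, array([ 0.421, -0.176,  0.105]), array([ 0.441, -0.151,  0.11 ]), array([ 0.462, -0.146,  0.116]))
0.116 (66, array([ 0.421, -0.198,  0.117]), array([ 0.443, -0.164,  0.122]), array([ 0.465, -0.145,  0.127]))
0.128 (98, array([ 0.421, -0.197,  0.129]), array([ 0.446, -0.165,  0.135]), array([ 0.467, -0.139,  0.14 ]))
0.14 (18, array([ 0.418, -0.221,  0.14 ]), array([ 0.434, -0.148,  0.141]), array([ 0.477, -0.132,  0.151]))
0.152 (11, array([ 0.427, -0.228,  0.154]), array([ 0.431, -0.137,  0.159]), array([ 0.478, -0.132,  0.164]))
[0.0014 0.0051 0.0001] [ 0.0013 -0.0549  0.0001]
```

```bash
python3 drive.py '[[0.0013,-0.01,0,0,0.005],[0.0013,-0.02,0,0,0.005],[0.0013,-0.03,0,0,0.005],[0.0013,-0.04,0,0,0.005],[0.0013,-0.048,0,0,0.01],[0.0013,-0.053,0,0,0.0118],[0.0013,-0.055,0,0,0.0122],[0.0013,-0.055,0,0,0.0122]]'
python3 drive.py '[[0,0,0.01,0,0.0123],[0,0,0.02,0,0.0124],[0,0,0.03,0,0.0124],[0,0,0.038,0,0.0124],[0,0,0.044,0,0.0125],[0,0,0.044,0,0.0125]]'
python3 -c "
from h import *
s=snap('side','side25')
for z in np.arange(.03,.11,.015):
    print(z.round(3),white(s,.42,.54,-.23,-.11,z,z+.015))"
```

```text
clock: 34.25
tool_pos: [0.4738, -0.1707, 0.215]
orientation: [180.0, 0.0, -86.3]
force: [-1.7, -0.7, -2.3]
opening: 0.0125
gripper_force: 13.9
clock: 35.0
tool_pos: [0.4762, -0.1711, 0.1723]
orientation: [-179.7, -0.1, -86.2]
force: [3.0, -1.1, 4.7]
opening: 0.0127
gripper_force: 7.5
0.03 (20, array([ 0.462, -0.162,  0.038]), array([ 0.479, -0.153,  0.042]), array([ 0.499, -0.146,  0.045]))
0.045 (51, array([ 0.462, -0.166,  0.046]), array([ 0.477, -0.152,  0.053]), array([ 0.502, -0.146,  0.059]))
0.06 (57, array([ 0.463, -0.196,  0.061]), array([ 0.482, -0.151,  0.069]), array([ 0.5  , -0.145,  0.073]))
0.075 (94, array([ 0.463, -0.204,  0.076]), array([ 0.482, -0.157,  0.083]), array([ 0.507, -0.143,  0.089]))
0.09 (59, array([ 0.461, -0.219,  0.09 ]), array([ 0.48 , -0.181,  0.094]), array([ 0.511, -0.135,  0.101]))
0.105 (4, array([ 0.478, -0.222,  0.106]), array([ 0.479, -0.179,  0.11 ]), array([ 0.48 , -0.133,  0.112]))
```

Same signature as before; pot near vertical and seated. Release and check.

```bash
python3 drive.py '[[0,0,0.002,0,0.0127],[0,0,0.004,0,0.0128],[0,0,0.005,0,0.013],[0,0,0.005,0,0.0135],[0,0,0.005,0,0.016],[0,0,0.005,0,0.022],[0,0,0.005,0,0.03],[0,0,0.005,0,0.03]]'
python3 drive.py '[[0,0,-0.04,0,0.03],[0,0,-0.08,0,0.03],[-0.06,0.03,-0.08,0,0.03],[-0.12,0.03,-0.08,0,0.03],[-0.18,0.03,-0.08,0,0.03],[-0.24,0.03,-0.08,0,0.03],[-0.3,0.03,-0.08,0,0.03],[-0.34,0.03,-0.08,0,0.03]]'
python3 - <<'E'
from h import *
t=snap('side','side26');s=snap('top','top26')
for z in np.arange(.03,.11,.015): print(z.round(3),white(t,.42,.54,-.23,-.11,z,z+.015))
print(*pot(t,'g'))
d=cv2.absdiff(s['frame'],load('top0')['frame']).max(2); print('yellow diff',(d[180:230,185:225]>50).sum()); print(tool()[0],tool()[2]['orientation'])
print('yel grip side',go([.4857,.4200,.12]))
E
```

```text
clock: 36.05
tool_pos: [0.473, -0.1707, 0.1655]
orientation: [179.9, 0.0, -86.3]
force: [0.4, 0.8, 0.3]
opening: 0.0295
gripper_force: 0.0
clock: 37.05
tool_pos: [0.4209, 0.1687, 0.246]
orientation: [180.0, -0.0, -86.2]
force: [0.3, -0.1, -0.2]
opening: 0.0298
gripper_force: 0.0
0.03 (21, array([ 0.453, -0.165,  0.037]), array([ 0.465, -0.152,  0.041]), array([ 0.479, -0.148,  0.045]))
0.045 (38, array([ 0.451, -0.165,  0.046]), array([ 0.462, -0.151,  0.052]), array([ 0.479, -0.145,  0.059]))
0.06 (40, array([ 0.45 , -0.167,  0.06 ]), array([ 0.461, -0.152,  0.068]), array([ 0.474, -0.145,  0.075]))
0.075 (30, array([ 0.45 , -0.196,  0.076]), array([ 0.46 , -0.156,  0.081]), array([ 0.468, -0.148,  0.088]))
0.09 (13, array([ 0.447, -0.198,  0.09 ]), array([ 0.457, -0.19 ,  0.093]), array([ 0.464, -0.165,  0.096]))
0.105 0
7 [ 0.463 -0.288  0.059] [ 0.478 -0.28   0.083] [ 0.481 -0.26   0.091]
yellow diff 0
[0.42133625 0.16951062 0.24578692] [ 1.79978483e+02 -8.26232623e-03 -8.60583405e+01]
yel grip side [-0.2455 -0.0815  0.1257]
```

White hangs; yellow untouched at sleeve (0.4857, 0.420).

```bash
python3 drive.py '[[-0.06,-0.02,0.02,5,0.03],[-0.12,-0.04,0.05,12,0.03],[-0.18,-0.06,0.08,12,0.03],[-0.23,-0.075,0.11,12,0.03],[-0.2455,-0.0815,0.125,12,0.03],[-0.2455,-0.0815,0.125,12,0.03],[-0.2455,-0.0815,0.125,12,0.03]]'
python3 -c "
from h import *
print(go([.4855,.4200,.051]))"
```

```text
clock: 38.02
tool_pos: [0.487, 0.4158, 0.1208]
orientation: [180.0, -0.1, -98.3]
force: [-0.4, 0.1, 1.0]
opening: 0.0301
gripper_force: 0.0
[-0.004   0.002   0.0698]
```

```bash
python3 drive.py '[[-0.004,0.0035,0.04,0,0.03],[-0.004,0.0035,0.07,0,0.03],[-0.004,0.0035,0.07,0,0.03],[-0.004,0.0035,0.07,0,0.0127],[-0.004,0.0035,0.07,0,0.0127],[-0.004,0.0035,0.07,0,0.0127],[-0.004,0.0035,0.07,0,0.0127]]'
python3 -c "
from h import *
print(pot(load('side0'),'y',.015,.045));print(pot(snap('side','side27'),'y',.015,.045))"
```

```text
clock: 38.9
tool_pos: [0.4845, 0.4216, 0.0518]
orientation: [-180.0, 0.1, -98.3]
force: [1.9, -0.3, -0.0]
opening: 0.0126
gripper_force: 2.3
(27, array([ 0.541, -0.429,  0.02 ]), array([ 0.552, -0.37 ,  0.029]), array([0.578, 0.43 , 0.034]))
(1, array([0.564, 0.434, 0.017]), array([0.564, 0.434, 0.017]), array([0.564, 0.434, 0.017]))
```

```bash
cat >> h.py <<'E'
def box(s,x0,x1,y0,y1,z0,z1):
    C=cloud(s); m=s['z_map']>0
    for i,(a,b) in enumerate(((x0,x1),(y0,y1),(z0,z1))): m=m&(C[...,i]>a)&(C[...,i]<b)
    q=C[m]; return (len(q),)+tuple(np.percentile(q,p,0).round(3).tolist() for p in(5,50,95)) if len(q) else 0
E
python3 drive.py '[[0,0,-0.009,0,0.0127],[0,-0.0008,-0.0183,0,0.0127],[0,-0.003,-0.027,0,0.0127],[0,-0.0063,-0.0357,0,0.0127],[0,-0.011,-0.044,0,0.0127],[0,-0.0161,-0.0511,0,0.0127],[0,-0.0161,-0.0511,0,0.0127]]'
python3 -c "
from h import *
for n in('side0','side27'): print(box(load(n),.5,.63,.36,.46,.018,.04))
print(box(snap('side','side28'),.5,.63,.36,.46,.018,.04))"
```

```text
clock: 39.83
tool_pos: [0.5004, 0.4192, 0.1028]
orientation: [-180.0, 0.0, -98.3]
force: [-2.3, -1.1, 0.7]
opening: 0.0131
gripper_force: 3.9
(263, [0.531, 0.387, 0.018], [0.565, 0.418, 0.026], [0.626, 0.453, 0.039])
(202, [0.527, 0.397, 0.018], [0.572, 0.426, 0.023], [0.626, 0.454, 0.039])
(281, [0.533, 0.388, 0.018], [0.568, 0.42, 0.025], [0.626, 0.452, 0.038])
```

```bash
python3 drive.py '[[0,-0.006,-0.006,0,0.0128],[0,-0.012,-0.011,0,0.0128],[0,-0.0186,-0.0156,0,0.0128],[0,-0.0186,-0.0156,0,0.005],[0,-0.0186,-0.0156,0,0.005],[0,-0.0186,-0.0156,0,0.005],[0,-0.0186,-0.022,0,0.005],[0,-0.0186,-0.03,0,0.005]]'
python3 drive.py '[[0,0,-0.01,0,0.005],[0,0,-0.02,0,0.005],[0,0,-0.025,0,0.005],[0,0,-0.025,0,0.005]]'
python3 -c "
from h import *
s=snap('side','side29')
for z in np.arange(.02,.15,.014): print(z.round(3),box(s,.49,.61,.36,.47,z,z+.014))"
```

```text
clock: 40.88
tool_pos: [0.5181, 0.416, 0.1319]
orientation: [180.0, -0.1, -98.3]
force: [0.0, 0.1, -3.3]
opening: 0.012
gripper_force: 30.0
clock: 41.38
tool_pos: [0.5186, 0.4165, 0.1578]
orientation: [-180.0, 0.1, -98.3]
force: [-0.2, 0.0, -3.5]
opening: 0.0121
gripper_force: 30.0
0.02 0
0.034 (29, [0.544, 0.409, 0.043], [0.554, 0.428, 0.045], [0.575, 0.433, 0.048])
0.048 (84, [0.543, 0.398, 0.048], [0.555, 0.429, 0.055], [0.584, 0.434, 0.062])
0.062 (138, [0.541, 0.387, 0.063], [0.566, 0.417, 0.07], [0.588, 0.434, 0.075])
0.076 (163, [0.541, 0.385, 0.077], [0.566, 0.407, 0.084], [0.591, 0.435, 0.09])
0.09 (175, [0.54, 0.385, 0.091], [0.573, 0.414, 0.098], [0.592, 0.447, 0.101])
0.104 (10, [0.546, 0.448, 0.105], [0.552, 0.449, 0.11], [0.558, 0.452, 0.117])
0.118 (11, [0.522, 0.437, 0.119], [0.539, 0.451, 0.126], [0.545, 0.453, 0.131])
0.132 (113, [0.496, 0.412, 0.134], [0.519, 0.427, 0.141], [0.534, 0.453, 0.146])
0.146 (95, [0.495, 0.412, 0.146], [0.518, 0.424, 0.152], [0.538, 0.43, 0.159])
```

Yellow hangs upright, bail leaning ~42°. Ease the grip so it sags.

```bash
python3 drive.py '[[0,0,0,0,0.012],[0,0,0,0,0.0123],[0,0,0,0,0.0124],[0,0,0,0,0.0125],[0,0,0,0,0.0126],[0,0,0,0,0.0126],[0,0,0,0,0.0122]]'
python3 -c "
from h import *
s=snap('side','side30')
for z in np.arange(.02,.15,.014): print(z.round(3),box(s,.49,.61,.36,.47,z,z+.014))"
```

```text
clock: 42.3
tool_pos: [0.5185, 0.4164, 0.1572]
orientation: [-180.0, 0.0, -98.3]
force: [0.2, 0.4, -2.4]
opening: 0.0125
gripper_force: 13.1
0.02 (96, [0.499, 0.395, 0.021], [0.517, 0.432, 0.028], [0.541, 0.44, 0.034])
0.034 (140, [0.498, 0.393, 0.035], [0.524, 0.417, 0.041], [0.543, 0.441, 0.047])
0.048 (159, [0.496, 0.391, 0.049], [0.52, 0.413, 0.055], [0.545, 0.441, 0.062])
0.062 (223, [0.496, 0.389, 0.063], [0.52, 0.41, 0.071], [0.546, 0.448, 0.075])
0.076 (24, [0.513, 0.38, 0.076], [0.524, 0.428, 0.079], [0.545, 0.455, 0.087])
0.09 (18, [0.513, 0.379, 0.091], [0.522, 0.452, 0.097], [0.525, 0.455, 0.103])
0.104 (11, [0.517, 0.416, 0.105], [0.523, 0.453, 0.11], [0.526, 0.454, 0.117])
0.118 (16, [0.511, 0.38, 0.119], [0.522, 0.453, 0.125], [0.525, 0.455, 0.131])
0.132 (126, [0.496, 0.411, 0.133], [0.52, 0.426, 0.139], [0.537, 0.447, 0.145])
0.146 (94, [0.495, 0.413, 0.147], [0.511, 0.424, 0.153], [0.539, 0.43, 0.159])
```

The pot now hangs plumb but the sleeve slid ~12 mm toward the fingertips; set it down, move the fingers down the sleeve and regrip.

```bash
python3 drive.py '[[0,0,0.006,0,0.011],[0,0,0.012,0,0.011],[0,0,0.017,0,0.011],[0,0,0.019,0,0.011],[0,0,0.019,0,0.0138],[0,0,0.024,0,0.0138],[0,0,0.03,0,0.0138],[0,0,0.03,0,0.0138]]'
python3 -c "
from h import *
s=snap('side','side31')
for z in np.arange(.006,.13,.014): print(z.round(3),box(s,.48,.61,.36,.47,z,z+.014))"
```

```text
clock: 43.35
tool_pos: [0.5181, 0.4159, 0.126]
orientation: [179.9, -0.1, -98.3]
force: [0.4, 0.2, -0.1]
opening: 0.0137
gripper_force: 0.0
0.006 (139, [0.499, 0.394, 0.007], [0.525, 0.434, 0.014], [0.609, 0.456, 0.019])
0.02 (144, [0.498, 0.392, 0.021], [0.524, 0.414, 0.028], [0.547, 0.441, 0.033])
0.034 (159, [0.497, 0.391, 0.035], [0.52, 0.41, 0.041], [0.546, 0.442, 0.047])
0.048 (196, [0.496, 0.388, 0.049], [0.519, 0.409, 0.056], [0.548, 0.445, 0.059])
0.062 (13, [0.52, 0.422, 0.064], [0.526, 0.452, 0.069], [0.528, 0.454, 0.074])
0.076 (10, [0.523, 0.451, 0.078], [0.525, 0.454, 0.084], [0.527, 0.454, 0.09])
0.09 (13, [0.503, 0.418, 0.093], [0.523, 0.452, 0.101], [0.526, 0.454, 0.104])
0.104 (90, [0.494, 0.412, 0.106], [0.508, 0.425, 0.112], [0.538, 0.453, 0.118])
0.118 (121, [0.494, 0.415, 0.119], [0.519, 0.425, 0.123], [0.537, 0.447, 0.131])
```

Standing, bail upright between the fingers. Grip, lift, carry to the left pair.

```bash
python3 drive.py '[[0,0,0,0,0.005],[0,0,0,0,0.005],[0,0,0,0,0.005],[0,0,-0.01,0,0.005],[0,0,-0.025,0,0.005],[0,0,-0.05,0,0.005],[0,0,-0.075,0,0.005],[0,0,-0.09,0,0.005]]'
python3 -c "
from h import *
print(tool()[0],go([.408,.03,.216]),go([.4081,-.0869,.216]))"
```

```text
clock: 44.4
tool_pos: [0.5189, 0.4169, 0.2199]
orientation: [-179.9, 0.2, -98.2]
force: [0.3, 0.5, -4.3]
opening: 0.0119
gripper_force: 30.0
[0.51891343 0.41685334 0.2199401 ] [0.3988 0.0543 0.0028] [0.5144 0.0374 0.0025]
```

```bash
python3 drive.py '[[0.004,0.001,0,0,0.005],[0.012,0.002,0,0,0.005],[0.024,0.003,0,0,0.005],[0.04,0.0055,0,0,0.005],[0.058,0.008,0,0,0.005],[0.078,0.011,0,0,0.005],[0.098,0.0135,0,0,0.005],[0.118,0.016,0,0,0.005]]'
python3 drive.py '[[0.02,0.003,0,0,0.005],[0.04,0.0055,0,0,0.005],[0.06,0.008,0,0,0.005],[0.08,0.011,0,1,0.005],[0.1,0.0135,0,0,0.005],[0.12,0.016,0,0,0.005],[0.14,0.019,0,0,0.005],[0.16,0.022,0,0,0.005]]'
python3 drive.py '[[0.02,0.003,0,-1,0.005],[0.04,0.0055,0,-2,0.005],[0.06,0.008,0,-4,0.005],[0.08,0.011,0,-6,0.005],[0.1,0.0135,0,-8,0.005],[0.12,0.016,0,-10,0.005],[0.138,0.014,0,-12,0.005],[0.154,0.012,0,-12,0.005]]'
python3 -c "
from h import *
print(tool()[0],go([.4081,-.0869,.216]))"
```

```text
clock: 45.4
tool_pos: [0.4853, 0.3004, 0.2174]
orientation: [-180.0, 0.0, -98.3]
force: [0.4, 0.6, -2.8]
opening: 0.0115
gripper_force: 30.0
clock: 46.4
tool_pos: [0.4405, 0.1454, 0.2172]
orientation: [-180.0, 0.0, -98.3]
force: [0.3, -0.1, -3.9]
opening: 0.012
gripper_force: 30.0
clock: 47.4
tool_pos: [0.4065, -0.0051, 0.2173]
orientation: [-180.0, 0.0, -86.2]
force: [1.0, 1.2, -4.0]
opening: 0.0115
gripper_force: 30.0
[ 0.40649212 -0.00513882  0.21731262] [0.0817 0.0038 0.0013]
```

```bash
python3 drive.py '[[0.015,0.001,0,0,0.005],[0.03,0.001,0,0,0.005],[0.044,0.002,0,0,0.005],[0.056,0.002,0,0,0.005],[0.066,0.003,0,0,0.005],[0.074,0.003,0,0,0.005],[0.079,0.003,0,0,0.005],[0.0815,0.003,0,0,0.005]]'
python3 -c "
from h import *
s=snap('side','side32')
for z in np.arange(.09,.22,.015): print(z.round(3),box(s,.36,.46,-.14,-.02,z,z+.015))
print(tool()[0],go([.468,-.0829,.216]))"
```

```text
clock: 48.4
tool_pos: [0.4093, -0.0857, 0.2171]
orientation: [180.0, -0.0, -86.3]
force: [0.5, 0.5, -3.0]
opening: 0.012
gripper_force: 30.0
0.09 (61, [0.39, -0.08, 0.091], [0.405, -0.065, 0.098], [0.429, -0.059, 0.104])
0.105 (67, [0.388, -0.083, 0.106], [0.405, -0.065, 0.112], [0.431, -0.057, 0.119])
0.12 (104, [0.388, -0.109, 0.121], [0.413, -0.072, 0.128], [0.435, -0.059, 0.134])
0.135 (149, [0.388, -0.113, 0.136], [0.411, -0.081, 0.143], [0.438, -0.05, 0.149])
0.15 (22, [0.407, -0.121, 0.151], [0.414, -0.059, 0.16], [0.458, -0.044, 0.165])
0.165 (23, [0.407, -0.119, 0.166], [0.416, -0.06, 0.17], [0.457, -0.046, 0.178])
0.18 (16, [0.395, -0.087, 0.182], [0.407, -0.061, 0.193], [0.42, -0.047, 0.195])
0.195 (71, [0.387, -0.083, 0.197], [0.405, -0.075, 0.204], [0.426, -0.05, 0.209])
0.21 (78, [0.386, -0.094, 0.21], [0.41, -0.076, 0.215], [0.428, -0.07, 0.224])
[ 0.40932784 -0.0857513   0.21712971] [ 0.001  -0.0587  0.0011]
```

Yellow is plumb under the gripper. Insert and lower.

```bash
python3 drive.py '[[0.001,-0.005,0,0,0.005],[0.001,-0.013,0,0,0.005],[0.001,-0.023,0,0,0.005],[0.001,-0.033,0,0,0.005],[0.001,-0.043,0,0,0.005],[0.001,-0.052,0,0,0.005],[0.001,-0.0587,0,0,0.005],[0.001,-0.0587,0,0,0.005]]'
python3 drive.py '[[0,0,0.01,0,0.011],[0,0,0.02,0,0.0118],[0,0,0.03,0,0.012],[0,0,0.038,0,0.0122],[0,0,0.045,0,0.0124],[0,0,0.048,0,0.0125],[0,0,0.05,0,0.0125]]'
python3 -c "
from h import *
s=snap('side','side33')
for z in np.arange(.025,.11,.015): print(z.round(3),box(s,.42,.52,-.14,-.02,z,z+.015))
print(tool()[0])"
```

```text
clock: 49.45
tool_pos: [0.4678, -0.0827, 0.2166]
orientation: [179.9, -0.0, -86.3]
force: [-4.4, 0.0, -4.9]
opening: 0.0117
gripper_force: 30.0
clock: 50.32
tool_pos: [0.4691, -0.0826, 0.1679]
orientation: [-179.9, -0.0, -86.2]
force: [2.0, -0.0, 3.7]
opening: 0.0131
gripper_force: 7.6
0.025 (36, [0.421, -0.122, 0.025], [0.437, -0.072, 0.026], [0.505, -0.028, 0.029])
0.04 (55, [0.428, -0.081, 0.041], [0.444, -0.062, 0.048], [0.466, -0.058, 0.053])
0.055 (59, [0.428, -0.089, 0.057], [0.444, -0.063, 0.063], [0.469, -0.056, 0.069])
0.07 (96, [0.427, -0.109, 0.071], [0.45, -0.074, 0.078], [0.47, -0.056, 0.084])
0.085 (142, [0.425, -0.132, 0.086], [0.449, -0.086, 0.094], [0.474, -0.047, 0.099])
0.1 (22, [0.437, -0.136, 0.1], [0.457, -0.106, 0.104], [0.475, -0.046, 0.111])
[ 0.4692424  -0.08257445  0.16784166]
```

```bash
python3 drive.py '[[0,0,0.001,0,0.0128],[0,0,0.002,0,0.013],[0,0,0.002,0,0.0135],[0,0,0.002,0,0.015],[0,0,0.002,0,0.018],[0,0,0.002,0,0.024],[0,0,0.002,0,0.03],[0,0,0.002,0,0.03]]'
python3 drive.py '[[0,0,0,0,0.03],[0,0,-0.04,0,0.03],[0,0,-0.08,0,0.03],[-0.06,0.03,-0.08,0,0.03],[-0.12,0.03,-0.08,0,0.03],[-0.18,0.03,-0.08,0,0.03],[-0.24,0.03,-0.08,0,0.03],[-0.3,0.03,-0.08,0,0.03]]'
python3 drive.py '[[0,0,0,0,0.03],[0,0,0,0,0.03],[0,0,0,0,0.03],[0,0,0,0,0.03],[0,0,0,0,0.03],[0,0,0,0,0.03],[0,0,0,0,0.03],[0,0,0,0,0.03]]'
python3 - <<'E'
from h import *
t=snap('side','side34');s=snap('top','top34')
b=cv2.resize(t['frame'][100:190,325:445,::-1],None,fx=5,fy=5,interpolation=cv2.INTER_CUBIC)[:,:600]
a=cv2.resize(s['frame'][190:250,345:525,::-1],(600,200),interpolation=cv2.INTER_CUBIC)
a=a[:,:600] if a.shape[1]>=600 else a
b=b[:400]
cv2.imwrite('pics/c34.png',np.vstack([a,b])); print(a.shape,b.shape)
E
```

```text
clock: 51.38
tool_pos: [0.4674, -0.0828, 0.1648]
orientation: [179.9, -0.0, -86.3]
force: [0.2, -0.7, 0.7]
opening: 0.0294
gripper_force: 0.0
clock: 52.38
tool_pos: [0.4178, 0.2167, 0.2455]
orientation: [-180.0, 0.0, -86.2]
force: [1.5, -0.4, 0.6]
opening: 0.0304
gripper_force: 0.0
clock: 53.38
tool_pos: [0.4184, 0.2147, 0.2452]
orientation: [-180.0, -0.0, -86.3]
force: [-1.0, 0.2, -0.3]
opening: 0.0301
gripper_force: 0.0
(200, 600, 3) (400, 600, 3)
```

View pics/c34.png

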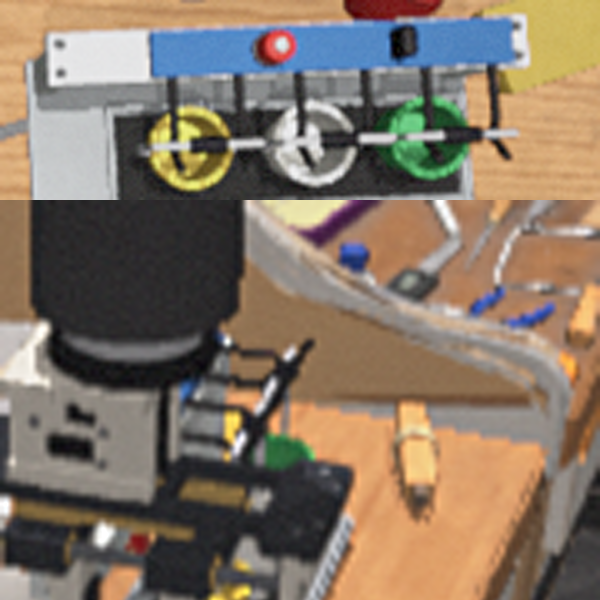

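All three bars lie in their notches (yellow, white, green at top crop (190,145), (310,140), (435,135)); pin home. Check that they are still.

```bash
W='[[0,0,0,0,0.03],[0,0,0,0,0.03],[0,0,0,0,0.03],[0,0,0,0,0.03],[0,0,0,0,0.03],[0,0,0,0,0.03],[0,0,0,0,0.03],[0,0,0,0,0.03]]'; for i in 1 2 3 4 5; do python3 drive.py '[[0,0,0,0,0.03],[0,0,0,0,0.03],[0,0,0,0,0.03],[0,0,0,0,0.03],[0,0,0,0,0.03],[0,0,0,0,0.03],[0,0,0,0,0.03],[0,0,0,0,0.03]]' | head -1; done
python3 - <<'E'
from h import *
p=load('top34')['frame']
for i in range(5):
    s=snap('top',f'top4{i}')['frame']; d=cv2.absdiff(s,p).max(2)[185:260,345:510]; print((d>30).sum(),d.max()); p=s
E
```

```text
clock: 54.48
clock: 55.48
clock: 56.48
clock: 57.48
clock: 58.48
0 30
0 26
2 35
1 31
0 29
```

Still (only image noise). Hand in.

```bash
python3 -c "
from plant import ctrl
print(ctrl.close_job())"
```

```text
the job is handed in; nothing more can be done
None
```

The pin is home in the locking hole and all three pots hang still on their own hook pairs (yellow left, white middle, green right). While I raised its bail, the white pot tilted about 45° before I lifted it and it hung straight again, which may count against "do not tip a pot over". I never moved to or touched the tin, block or pliers, but did not check their final positions.

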